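Lay the drying bamboo tray down and push it to the batten

TASK

The bamboo tray has been left standing on its long side to dry: tip it over onto its underside by pushing, so that it lies flat with its open side up, then push it gently across the tiles until its leading long side is flush against the wooden batten. Only push with the fingers: do not grip the tray, lift it off the tiles or tip it the wrong way. Leave the smaller solid board standing and everything else where it is.

Things in the scene. Friction and masses are not known exactly. Their poses are not given: they have to be found in the camera images.
- tray: Open bamboo tray 170 x 120 x 36 mm deep, walls and floor 7 mm, 0.3-0.55 kg, loose, standing on a long side (120 mm tall), open side facing the robot within 0.35 rad. Origin: middle of the underside's lower edge (heel), on the table; it tips about this. Own x: out of the underside, the way it must fall (down when lying); y: along the 170 mm; z: up across the 120 mm (level when lying).
- tray_rim (a point): Middle of the rim edge of the tray's upper wall, on the open side facing the robot: 120 mm above the table while the tray stands (tray frame -36, 0, 120 mm). The upper wall below it is 7 mm thick (tray z 113 to 120 mm). Pushed here the tray topples by itself once it leans some 15 degrees. Lying right, this rim is 36 mm above the table.
- tray_lead_left (a point): Corner of the tray's underside at the left end (+y) of the leading long side, the one that is uppermost while the tray stands (tray frame 0, 85, 120 mm). Its height is 0 when the tray lies right. Sliding the lying tray takes up to about 10 N.
- tray_lead_right (a point): The other end of that long side (tray frame 0, -85, 120 mm).
- batten: Dark wooden batten fixed to the table beyond the tray, 660 long x 40 deep x 50 mm high. Origin: middle of the foot of its near face, the face that the tray is pushed against. Own axes: x square to that face and away from the robot, y along the batten, z up.
- board: Solid bamboo board with a dark plug mark, 130 long x 95 tall x 26 mm thick, standing loose on its long edge beside the tray; it is to stay standing. Origin: middle of its lower far edge; it fills own x -26 to 0, y -65 to 65, z 0 to 95 mm.
- jar: Low glass jar with a steel twist cap, 52 mm across, 70 mm tall, standing between the tray and the board, nearer the robot. Origin: centre of its underside.
- turntable: Clear acrylic turntable 200 mm across, 22 mm high, fixed, to the left. Origin: centre of its underside.
- green_pot: Glazed green pot with a plant, 132 mm across, rim 100 mm and leaves about 170 mm high, standing on the turntable. Origin: centre of its underside.
- mister: Chrome plant mister, 72 mm across, 162 mm tall, on the right. Origin: centre of its underside.
- clay_pot: Small empty terracotta pot with two small side handles, 80 mm across, 75 mm tall, on the right. Origin: centre of its underside.
- bowl: White bowl, 90 mm across, 50 mm high, at the near left or near right corner of the work. Origin: centre of its underside.
- scoop: Grey plastic scoop lying at the near left or near right corner of the work, about 180 mm long, 28 mm high. Origin: on the table, under its middle.

How it is judged:
On the way, in this order (a step that is already met when the one before it is completed fails the run):
1. the tray lies flat on its underside, open side up (height (world z) of each of tray, tray_lead_left, tray_lead_right below 0.008 m), for 0.2 s.
2. the tray's leading long side is flush against the batten (all of step 1 and x of each of tray_lead_left, tray_lead_right in the frame of batten above -0.006 m), for 0.2 s.
At the end, for the whole second after the job is handed in: The tray lies at rest, open side up, underside within 8 mm of the table at heel edge and leading corners; both leading corners within 6 mm of the batten's near face and within its length; the board stands; it and the other things are within 20 mm of where they were (all of step 2 and y of tray_lead_left in the frame of batten below 0.34 m and y of tray_lead_right in the frame of batten above -0.34 m and linear speed of tray below 0.01 m/s and angle between board's own z axis and vertical below 0.1 rad and distance of each of board, jar, green_pot, mister, clay_pot, bowl, scoop from where it was at the start of the episode below 0.02 m); the robot touches nothing.
It fails at once if the tray's heel edge comes more than 18 mm off the table (tray lifted, carried or tipped onto its open side) (height (world z) of tray above 0.018 m).
It fails at once if the tray is gripped or rammed (more than 35 N between the fingers and the tray) (contact force between the fingers and tray above 35 N).
It fails at once if the board is tipped (angle between board's own z axis and vertical above 0.25 rad).
It fails at once if the board or another bystander is moved more than 20 mm (distance of any of board, jar, green_pot, mister, clay_pot, bowl, scoop from where it was at the start of the episode above 0.02 m).
It also fails if it takes over 48 s, if anything falls off the work surface, if the arm or the gripper's body presses on something with over 40 N, if the wrist force passes 120 N, or if a joint passes its speed limit or range.

ROBOT

A 6-joint arm with a two-finger parallel gripper is mounted at the origin on the work surface. World frame = base frame: x ahead of the robot, y to its left, z up, the work surface at z = 0. Lengths are in m, angles in rad, forces in N, time in s.
With the tool pointing down it reaches from about 0.425 to 0.95 m from the base axis. Payload 3.5 kg.
Tool frame: the origin (TCP) lies at the very end of the fingers, on their centre line; the grasp point (between the pads) lies arm.hold_point_z behind it (arm.hold_point_z is the distance from the TCP to the grasp point, in m); z points along the fingers, y is the line along which they close (so a half turn about z gives the same grasp; the last joint's range is limited). The gripper opens to 85 mm and grips with 20 to 120 N. Pads are 22 mm wide; open, the fingers measure 114 mm over their backs; the gripper's body (76 mm by 85 mm) begins 54 mm behind the grasp point. The pads swing forward as they close: fully open they stand 13 mm farther back than shut.
Start: joints at [-1.459, 0.286, 1.577, -0, 1.279, -0.15], TCP at [0.175, -0.652, 0.231] pointing down, gripper open.
Joint ranges: [-2.77, 2.77], [-0.9, 2.22], [0.21, 2.48], [-1.53, 4.67], [0.24, 2.81], [-2.84, 2.84]. Speed limits (rad/s): [2.79, 2.79, 3.14, 3.14, 3.14, 3.14].

INTERFACE

Orientations are given as [roll, pitch, yaw] about the fixed x, y, z axes, in that order (R = Rz(yaw) Ry(pitch) Rx(roll)).
In Python, from bench import arm, imaging, outline_of gives the robot as it stands. The module is installed in compiled form; this text tells all that it offers.
- The arm moves only by the tool play_rows, never from a script. Its argument "commands" is a list of rows, each a list of 7 numbers: the shift along the tool's x, y, z as a fraction of full scale, then the turn, a rotation vector about the tool's x, y, z as a fraction of full scale, then the opening, from 0 (shut) to 1 (fully open). In form: [[dx, dy, dz, ax, ay, az, fingers], ...]. A call has 1 to 8 rows; each row shifts and turns the commanded pose from where the row before left it, along the tool's axes as they then stand; what a row does not reach is not made up. Full scale, the value 1, is 50 mm for a shift and 6 degrees for a turn. A row lasts 1/10 s, in which the tool goes at most 50 mm and 8.59 degrees, less where a joint would pass 70% of its speed; a pose out of reach is approached as far as the arm can. A call with a number of a shift or a turn outside -1 to 1 is refused whole. A call with a gripper value outside its range is refused whole. The fingers move at their own pace and stop on an object; "force" is the grip in N (left out, the last holds). Time passes only in rows, so rows that do not move let the fingers close. It gives the time, the measured TCP pose, the force, the opening and the grip force at its end, in the units of the state.
- arm.sense(): the state, without advancing time (a new reading comes with each control period).
- imaging.grab_frame(name): name is "scene" or "top"; returns the picture (400x640x3 uint8, blue, green, red); there is no depth.
- imaging.camera_model(name): a dict with "intrinsics" (3x3 intrinsics, pixels), "k1" (the pictures are not rectified: a ray, as slopes to the right and down, at radius r is drawn at 1 + k1 r^2 times it, then the intrinsics apply), "rvec" (rotation vector, rad) and "tvec" (3), from world to camera coordinates, as OpenCV has them. Camera axes: x right, y down, z forward; pixel columns grow to the right and rows downward; lengths in m; the calibration is good to about 2 mm. A picture is of the moment at which its call begins. camera_model takes no time and is no camera call.
- arm.sign_off(): hands the job in; it is judged then, once.
Trained networks look in the newest picture that a camera, given by its name, has taken for a name from the list of things; names that differ only in an ending like _2 or _b are one class to them, and where a whole thing is asked for, a point or a joint stands for the part that bears it (a point fixed in the world has none). Each returns a list of dicts, best first, with "p" (0 to 1); they miss things now and then, are a little off and sometimes report something else, mostly with a low value. They report only what shows in the picture. A call takes as long as a camera call.
- outline_of(name, camera): "mask" (400x640 bool, what is visible of it) and "xy" ([column, row] in pixels, amid what is visible of it).
The state is a dict: "time": time; "joints": joint angles; "qd": joint speeds; "joint_torque": joint torques, N m; "tcp_pos": TCP position; "orientation": TCP orientation; "force": force on the tool from outside, world axes, zero at the start; "ft_torque": the same for the moment, N m; "finger_gap": finger opening in m; "grip_force": force on a finger pad.
Only numpy, scipy, OpenCV 4.12 (cv2) and the standard library are available. Lean on these libraries where they do the work, as an engineer would, in place of code of your own. Each camera call takes 0.05 s, during which the arm holds its last target. There are 200 camera calls.

## Working session

There is one attempt and no reset: what is moved stays moved. The work goes in short steps, Python scripts to look and compute and a tool call to move; the robot and the scene stay as the last step left them, time stands still between calls to the robot, and variables do not carry over. Pictures are saved under pics/ and viewed, at most 10 in all, crops included, and the job is handed in when it is done.

Besides the shell and the picture viewer there is one more tool, called after "Request:" as name(argument=value, ...), one argument or row to a line, values as JSON. play_rows: Moves the arm, as the interface text tells. Its arguments: {"type":"object","properties":{"commands":{"type":"array","items":{"type":"array","items":{"type":"number","minimum":-1,"maximum":1}}},"force":{"type":"number"}},"required":["commands"]}

```bash
mkdir -p pics; cat > h.py <<'E'
import numpy as np, cv2
from bench import arm, imaging, outline_of
def cam(n):
    m=imaging.camera_model(n); K=np.array(m["intrinsics"]); R=cv2.Rodrigues(np.array(m["rvec"],float))[0]; t=np.array(m["tvec"],float).ravel()
    return K,float(m["k1"]),R,t
def toworld(n,px,z=0.0):
    K,k1,R,t=cam(n); px=np.atleast_2d(np.array(px,float)).reshape(-1,1,2)
    u=cv2.undistortPoints(px,K,np.array([k1,0,0,0,0])).reshape(-1,2)
    d=np.c_[u,np.ones(len(u))]@R; c=-R.T@t
    s=(np.asarray(z)-c[2])/d[:,2]
    return c+d*s[:,None]
def topix(n,P):
    K,k1,R,t=cam(n)
    return cv2.projectPoints(np.array(P,float).reshape(-1,1,3),cv2.Rodrigues(R)[0],t,K,np.array([k1,0,0,0,0]))[0].reshape(-1,2)
E
python3 - <<'E'
from h import *
np.set_printoptions(precision=4,suppress=True)
for n in("scene","top"):
    im=imaging.grab_frame(n); cv2.imwrite(f"pics/{n}0.png",im)
    K,k1,R,t=cam(n); print(n,"cam at",-R.T@t,"fx",K[0,0],"k1",k1)
    for o in("tray","board","jar","batten","bowl","scoop","mister","clay_pot","green_pot"):
        r=outline_of(o,n)
        for q in r[:2]:
            ys,xs=np.nonzero(q["mask"]); print(o,round(q["p"],2),np.round(q["xy"]),"bbox",xs.min(),ys.min(),xs.max(),ys.max(),"w0",toworld(n,q["xy"])[0,:2])
print(arm.sense(), arm.hold_point_z)
E
```

```text
scene cam at [1.346  0.9142 1.1803] fx 501.32893231253985 k1 -0.08004941019429411
tray 0.61 [354. 233.] bbox 337 202 372 265 w0 [0.4842 0.1385]
tray 0.18 [425. 305.] bbox 397 271 463 322 w0 [0.5321 0.4804]
board 0.96 [286. 172.] bbox 273 155 302 192 w0 [ 0.4549 -0.2514]
jar 0.86 [333. 197.] bbox 326 186 341 209 w0 [ 0.4178 -0.0363]
jar 0.48 [350. 235.] bbox 337 202 373 265 w0 [0.5013 0.1387]
batten 0.56 [263. 258.] bbox 180 193 331 317 w0 [0.7773 0.0328]
batten 0.42 [354. 234.] bbox 337 202 373 266 w0 [0.4882 0.144 ]
bowl 0.71 [428. 231.] bbox 415 218 441 241 w0 [0.2893 0.2938]
scoop 0.75 [299. 153.] bbox 284 140 319 160 w0 [ 0.3391 -0.3155]
mister 0.96 [255. 132.] bbox 245 109 264 150 w0 [ 0.3887 -0.5415]
clay_pot 0.72 [216. 156.] bbox 203 141 226 169 w0 [ 0.6017 -0.5109]
green_pot 0.72 [436. 274.] bbox 413 242 461 303 w0 [0.416  0.4276]
top cam at [0.4364 0.0253 1.145 ] fx 388.1557082733433 k1 0.013870779414482132
tray 0.67 [391. 225.] bbox 367 218 417 230 w0 [ 0.4915 -0.2084]
tray 0.59 [257. 213.] bbox 221 197 288 227 w0 [0.5367 0.1887]
board 0.62 [392. 223.] bbox 366 217 418 230 
[... 526 characters left out ...]
5 -0.4799]
clay_pot 0.62 [482. 175.] bbox 459 160 511 190 w0 [ 0.6358 -0.4908]
clay_pot 0.3 [482. 241.] bbox 467 227 508 252 w0 [ 0.4382 -0.4746]
green_pot 0.87 [140. 227.] bbox 110 202 171 251 w0 [0.5009 0.524 ]
{'time': 1.0, 'joints': array([-1.459 ,  0.2863,  1.5767, -0.    ,  1.2786, -0.15  ]), 'qd': array([ 0.0014, -0.0013, -0.0006, -0.0007,  0.0013, -0.0013]), 'joint_torque': array([ -0.0006, -40.5977, -29.2946,  -0.0003,   0.0005,  -0.    ]), 'tcp_pos': array([ 0.1747, -0.652 ,  0.2314]), 'orientation': array([3.1415, 0.    , 0.2618]), 'force': array([0.5256, 0.7551, 0.9039]), 'ft_torque': array([ 0.0344, -0.0054, -0.005 ]), 'grip_force': 0.0, 'finger_gap': 0.08571277002491318} 0.0187
```

View pics/scene0.png

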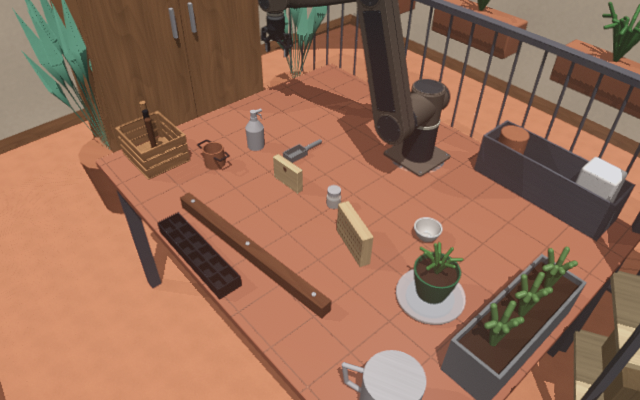

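View pics/top0.png

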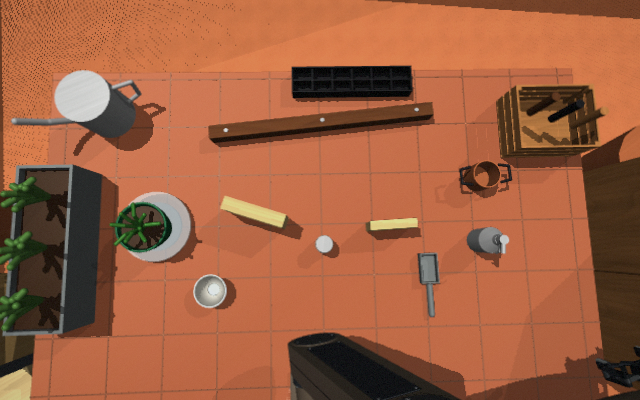

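The scene view shows the tray standing at about (354,233), with the board at (287,172) and the jar at (333,197). In the top view the tray is at (255,212) and the batten runs from (210,133) to (432,110). I'll fit box models to the outlines next.

```bash
cat > fit.py <<'E'
from h import *
from scipy.optimize import minimize
def corners(p,x,y,z):
    c,s=np.cos(p[2]),np.sin(p[2])
    P=np.array([[a,b,d] for a in x for b in y for d in z],float)
    return np.c_[p[0]+c*P[:,0]-s*P[:,1],p[1]+s*P[:,0]+c*P[:,1],P[:,2]]
S=4
def sil(n,C):
    h=cv2.convexHull(((topix(n,C)+.5)*S).astype(np.int32)); m=np.zeros((400*S,640*S),np.uint8); cv2.fillConvexPoly(m,h,1)
    return cv2.resize(m.astype(np.float32),(640,400),interpolation=cv2.INTER_AREA)
def fit(masks,p0,x,y,z):
    def f(p):
        p=np.array(p)*[.1,.1,1]
        o=0
        for n,m in masks.items():
            s=sil(n,corners(p,x,y,z)); o+=1-np.minimum(s,m).sum()/np.maximum(s,m).sum()
        return o
    q=np.array(p0)/[.1,.1,1]
    for d in(.2,.05):
        r=minimize(f,q,method="Nelder-Mead",options=dict(initial_simplex=np.vstack([q]+[q+d*e for e in np.eye(3)]),xatol=1e-4,fatol=1e-5)); q=r.x
    return q*[.1,.1,1],r.fun
def best(o,n,near):
    r=[q for q in outline_of(o,n) if np.hypot(*(np.array(q["xy"])-near))<25]
    return max(r,key=lambda q:q["p"])["mask"].astype(np.float32)
E
python3 - <<'E'
from fit import *
np.set_printoptions(precision=4,suppress=True)
for n in("scene","top"): imaging.grab_frame(n)
ov={n:cv2.imread(f"pics/{n}0.png") for n in("scene","top")}
for o,a,b,p0,bx in (("tray",(354,233),(257,213),(.53,.17,-.25),((-.036,0),(-.085,.085),(0,.12))),
                ("batten",(263,258),(320,123),(.77,0,.1),((0,.04),(-.33,.33),(0,.05))),
                ("board",(286,172),(392,223),(.49,-.19,.0),((-.026,0),(-.065,.065),(0,.095)))):
    M={}
    for n,c in(("scene",a),("top",b)):
        try: M[n]=best(o,n,c)
        except ValueError: print("miss",o,n)
    for k in [list(M)]+[[x] for x in M]:
        p,c=fit({x:M[x] for x in k},p0,*bx); print(o,k,p,round(c,3))
        if len(k)==len(M):
            for n in ov:
                h=cv2.convexHull(topix(n,corners(p,*bx)).astype(np.float32)); cv2.polylines(ov[n],[np.round(h*8).astype(np.int32)],True,(255,255,0),1,cv2.LINE_AA,3)
v=np.vstack([cv2.resize(ov["top"][90:260,190:450],None,fx=3,fy=3)[:300*2-90],])
cv2.imwrite("pics/ov.png",v[:, :780]); print(v.shape)
for o,n in(("jar","top"),):
    q=outline_of(o,n)[0]; print(o,toworld(n,q["xy"],.07))
print(arm.sense()["time"])
E
```

```text
tray ['scene', 'top'] [ 0.5479  0.1749 -0.3236] 0.147
tray ['scene'] [ 0.5477  0.1728 -0.3154] 0.039
tray ['top'] [ 0.5474  0.1756 -0.3332] 0.096
batten ['scene', 'top'] [ 0.7808 -0.0093  0.0963] 0.141
batten ['scene'] [ 0.7819 -0.0129  0.1024] 0.074
batten ['top'] [ 0.7805 -0.0082  0.0962] 0.055
board ['scene', 'top'] [ 0.5043 -0.1965  0.0475] 0.121
board ['scene'] [ 0.5043 -0.197   0.0352] 0.039
board ['top'] [ 0.5038 -0.1954  0.0565] 0.072
(510, 780, 3)
jar [[ 0.4462 -0.0085  0.07  ]]
1.45
```

View pics/ov.png

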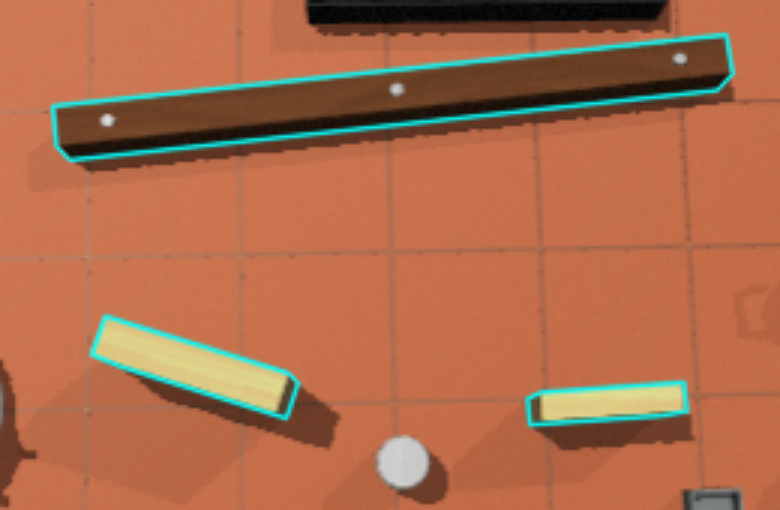

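The fits are tight: tray heel at about (0.548, 0.175) with yaw -0.32, batten near face at (0.781, -0.009) with yaw 0.096. I'll swing over at a safe height with the gripper open.

Request:
play_rows(
  commands=[
    [0.7,-0.6,0,0,0,0,1],
    [0.7,-0.6,0,0,0,0,1],
    [0.7,-0.6,0,0,0,0,1],
    [0.7,-0.6,0,0,0,0,1],
    [0.7,-0.6,0,0,0,0,1],
    [0.7,-0.6,0,0,0,0,1],
    [0.7,-0.6,0,0,0,0,1],
    [0.7,-0.6,0,0,0,0,1],
  ],
)

```text
time: 2.25
tcp_pos: [0.3838, -0.3461, 0.2317]
orientation: [3.141, -0.0, 0.261]
force: [-0.2, 0.1, 0.0]
finger_gap: 0.0854
grip_force: 0.0
```

```bash
cat > to.py <<'E'
import sys
from h import *
x,y,z,w=map(float,sys.argv[1:5]); s=arm.sense(); p=s["tcp_pos"]; r=s["orientation"]; a=r[2]
d=np.array([x,y,z])-p
print("t",s["time"],"pos",p.round(4),"rpy",r.round(3),"F",s["force"].round(1))
print("units dx,dy,dz",np.round(np.array([d[0]*np.cos(a)+d[1]*np.sin(a),d[0]*np.sin(a)-d[1]*np.cos(a),-d[2]])/.05,2),"az",round(-np.degrees(w-a)/6,2))
E
python3 to.py .46 -.2 .231 -.32
```

```text
t 2.25 pos [ 0.3838 -0.3461  0.2317] rpy [ 3.141 -0.     0.261] F [-0.2  0.1  0. ]
units dx,dy,dz [ 2.23 -2.43  0.01] az 5.55
```

Request:
play_rows(
  commands=[
    [0.74,-0.7,0,0,0,0,1],
    [0.74,-0.7,0,0,0,0,1],
    [0.74,-0.7,0,0,0,0,1],
    [0,0,0,0,0,0.9,1],
    [0,0,0,0,0,0.9,1],
    [0,0,0,0,0,0.9,1],
    [0,0,0,0,0,0.9,1],
    [0,0,0,0,0,0.95,1],
  ],
)

```text
time: 3.05
tcp_pos: [0.4617, -0.2198, 0.2315]
orientation: [3.141, -0.0, -0.218]
force: [-0.1, -0.1, 0.2]
finger_gap: 0.0852
grip_force: 0.0
```

Request:
play_rows(
  commands=[
    [-0.2,-0.8,0,0,0,1,1],
    [-0.2,-0.8,0,0,0,0,1],
    [-0.2,-0.8,0,0,0,0,1],
    [-0.2,-0.8,0,0,0,0,1],
    [-0.2,-0.8,0,0,0,0,1],
    [-0.2,-0.8,0,0,0,0,1],
    [-0.2,-0.8,0,0,0,0,1],
    [0,0,0,0,0,0,1],
  ],
)

```text
time: 3.85
tcp_pos: [0.4785, 0.0719, 0.2316]
orientation: [-3.14, -0.0, -0.314]
force: [0.5, -1.2, -0.3]
finger_gap: 0.0853
grip_force: 0.0
```

```bash
python3 to.py .481 .197 .197 -.32
```

```text
t 3.85 pos [0.4785 0.0719 0.2316] rpy [-3.14  -0.    -0.314] F [ 0.5 -1.2 -0.3]
units dx,dy,dz [-0.72 -2.39  0.69] az 0.06
```

Request:
play_rows(
  commands=[
    [-0.24,-0.8,0,0,0,0.06,1],
    [-0.24,-0.8,0,0,0,0,1],
    [-0.24,-0.8,0,0,0,0,1],
    [0,0,0,0,0,0,1],
    [0,0,0.7,0,0,0,1],
    [0,0,0.7,0,0,0,1],
    [0,0,0.7,0,0,0,1],
    [0,0,0.55,0,0,0,1],
  ],
)

```text
time: 4.65
tcp_pos: [0.4822, 0.1919, 0.0968]
orientation: [3.14, 0.001, -0.326]
force: [0.4, 0.6, -1.0]
finger_gap: 0.0855
grip_force: 0.0
```

```bash
python3 to.py .481 .197 .097 -.32; python3 -c "
from h import *
a=imaging.grab_frame('scene')[160:300,280:460]; cv2.imwrite('pics/a.png',cv2.resize(a,None,fx=4,fy=4))"
```

```text
t 4.65 pos [0.4822 0.1919 0.0968] rpy [ 3.14e+00  1.00e-03 -3.26e-01] F [ 0.4  0.6 -1. ]
units dx,dy,dz [-0.06 -0.09 -0.  ] az -0.06
```

View pics/a.png

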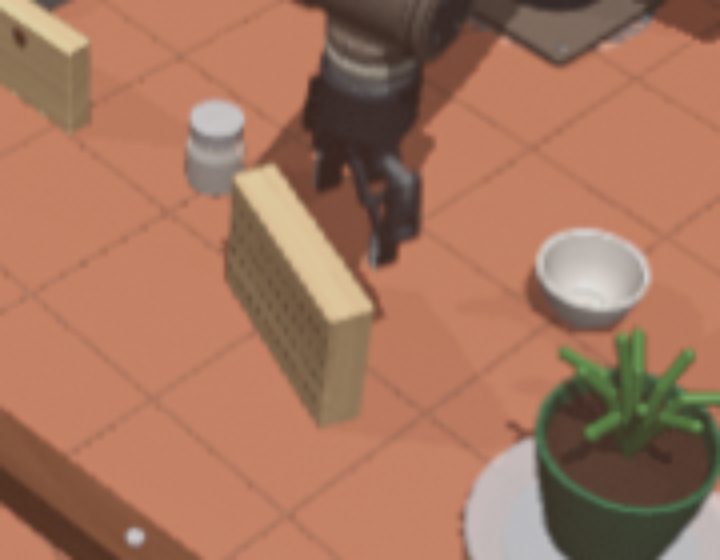

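The fingers stand open behind the tray's rim, clear of the jar and bowl. I'll start pushing slowly.

Request:
play_rows(
  commands=[
    [0.15,-0.05,0,0,0,0,1],
    [0.15,0,0,0,0,0,1],
    [0.12,0,0,0,0,0,1],
    [0.12,0,0,0,0,0,1],
    [0.12,0,0,0,0,0,1],
    [0.12,0,0,0,0,0,1],
  ],
)

```text
time: 5.3
tcp_pos: [0.5215, 0.1829, 0.0995]
orientation: [-3.141, -0.001, -0.326]
force: [-0.4, 0.5, 0.0]
finger_gap: 0.0855
grip_force: 0.0
```

Request:
play_rows(
  commands=[
    [0.12,0,0,0,0,0,1],
    [0.12,0,0,0,0,0,1],
    [0.12,0,0,0,0,0,1],
    [0.12,0,0,0,0,0,1],
  ],
)

```text
time: 5.7
tcp_pos: [0.5437, 0.1753, 0.0987]
orientation: [3.142, 0.0, -0.326]
force: [-0.2, -0.7, 0.5]
finger_gap: 0.0853
grip_force: 0.0
```

```bash
python3 to.py .481 .197 .097 -.32; python3 -c "
from h import *
a=imaging.grab_frame('scene')[160:300,280:460]; cv2.imwrite('pics/b.png',cv2.resize(a,None,fx=4,fy=4))"
```

```text
t 5.7 pos [0.5437 0.1753 0.0987] rpy [ 3.142  0.    -0.326] F [-0.2 -0.7  0.5]
units dx,dy,dz [-1.33 -0.01  0.03] az -0.05
```

View pics/b.png

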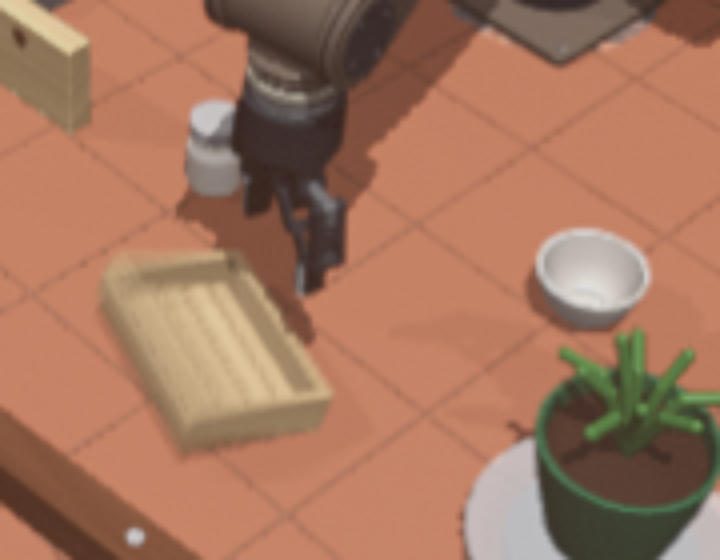

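The tray has fallen onto its underside with the open side up. I'll back off, then measure its lying pose.

Request:
play_rows(
  commands=[
    [-0.3,0,0,0,0,0,1],
    [-0.4,0,0,0,0,0,1],
    [-0.3,0,0,0,0,0,1],
    [0,0,0,0,0,0,1],
  ],
)

```text
time: 6.15
tcp_pos: [0.4932, 0.1922, 0.0982]
orientation: [3.141, 0.002, -0.324]
force: [0.6, 0.2, -0.2]
finger_gap: 0.0851
grip_force: 0.0
```

```bash
cat > lie.py <<'E'
from fit import *
np.set_printoptions(precision=4,suppress=True)
bat=np.array([.7806,-.009,.0965])
M={}
for n in("scene","top"):
    imaging.grab_frame(n)
    c=topix(n,[.6,.157,.02])[0]
    rs=[q for q in outline_of("tray",n) if np.hypot(*(np.array(q["xy"])-c))<60]
    if rs: M[n]=rs[0]["mask"].astype(np.float32); print(n,rs[0]["p"],M[n].sum())
for k in [list(M)]+[[x] for x in M]:
    p,e=fit({x:M[x] for x in k},(.55,.17,-.2),(0,.12),(-.085,.085),(0,.036)); C=corners(p,(.12,),(-.085,.085),(0,))[:,:2]-bat[:2]
    print(k,p,round(e,3),"lead right/left gap",C@[np.cos(bat[2]),np.sin(bat[2])], "y", C@[-np.sin(bat[2]),np.cos(bat[2])])
E
python3 lie.py; python3 to.py .52 .184 .006 -.326
```

```text
scene 0.82 2064.0
top 0.9 2246.0
['scene', 'top'] [ 0.5486  0.1732 -0.3103] 0.169 lead right/left gap [-0.1367 -0.0695] y [0.0782 0.2343]
['scene'] [ 0.5492  0.1712 -0.2907] 0.04 lead right/left gap [-0.1339 -0.0697] y [0.0777 0.2351]
['top'] [ 0.5491  0.1747 -0.326 ] 0.119 lead right/left gap [-0.1381 -0.0684] y [0.0784 0.2335]
t 6.35 pos [0.4965 0.1915 0.0993] rpy [-3.141e+00 -1.000e-03 -3.260e-01] F [-0.2 -0.1  0.8]
units dx,dy,dz [ 0.49 -0.01  1.87] az 0.0
```

Request:
play_rows(
  commands=[
    [0,0,0.5,0,0,0,1],
    [0,0,0.5,0,0,0,1],
    [0,0,0.5,0,0,0,1],
    [0,0,0.28,0,0,0,1],
    [0.2,0,0,0,0,0,1],
    [0.25,0,0,0,0,0,1],
    [0.2,0,0,0,0,0,1],
    [0.1,0,0,0,0,0,1],
  ],
)

```text
time: 7.15
tcp_pos: [0.5346, 0.1791, 0.0117]
orientation: [-3.14, -0.004, -0.327]
force: [0.3, 0.9, 0.4]
finger_gap: 0.0856
grip_force: 0.0
```

Request:
play_rows(
  commands=[
    [0.1,0,0,0,0,0,1],
    [0.1,0.0,0,0,0,0,1],
    [0.1,0.03,0,0,0,-0.2,1],
  ],
)

```text
time: 7.45
tcp_pos: [0.5436, 0.1738, 0.01]
orientation: [3.141, 0.005, -0.305]
force: [-5.8, 1.5, 4.8]
finger_gap: 0.0856
grip_force: 3.1
```

Request:
play_rows(
  commands=[
    [0.1,0.03,0,0,0,-0.2,1],
    [0.1,0.03,0,0,0,-0.2,1],
    [0.1,0.03,0,0,0,-0.2,1],
    [0.1,0.03,0,0,0,-0.2,1],
    [0.1,0.03,0,0,0,-0.2,1],
    [0.1,0.03,0,0,0,-0.2,1],
  ],
)

```text
time: 8.05
tcp_pos: [0.5699, 0.1574, 0.0099]
orientation: [3.141, 0.006, -0.178]
force: [-6.4, 1.3, 6.1]
finger_gap: 0.0855
grip_force: 3.3
```

Request:
play_rows(
  commands=[
    [0.1,0.03,0,0,0,-0.2,1],
    [0.1,0.03,0,0,0,-0.2,1],
    [0.1,0.03,0,0,0,-0.2,1],
    [0.1,0.03,0,0,0,-0.2,1],
  ],
)

```text
time: 8.45
tcp_pos: [0.5888, 0.1484, 0.0099]
orientation: [3.141, 0.006, -0.094]
force: [-7.0, 1.1, 6.0]
finger_gap: 0.0856
grip_force: 3.3
```

```bash
python3 lie.py; python3 to.py .62 .184 .01 .0965;  python3 -c "
from h import *
a=imaging.grab_frame('scene')[160:320,240:440]; cv2.imwrite('pics/c.png',cv2.resize(a,None,fx=3.5,fy=3.5))"
```

```text
scene 0.94 2004.0
top 0.69 1318.0
['scene', 'top'] [ 0.6025  0.1475 -0.0989] 0.561 lead right/left gap [-0.061 -0.028] y [0.0663 0.233 ]
['scene'] [ 0.5998  0.1454 -0.0836] 0.057 lead right/left gap [-0.0622 -0.0318] y [0.066  0.2332]
['top'] [ 0.6047  0.1469 -0.0856] 0.495 lead right/left gap [-0.0574 -0.0266] y [0.0668 0.234 ]
t 8.65 pos [0.5903 0.1481 0.0098] rpy [ 3.141e+00  1.000e-03 -9.500e-02] F [-2.9 -0.4  2.4]
units dx,dy,dz [ 0.52 -0.77 -0.  ] az -1.83
```

View pics/c.png

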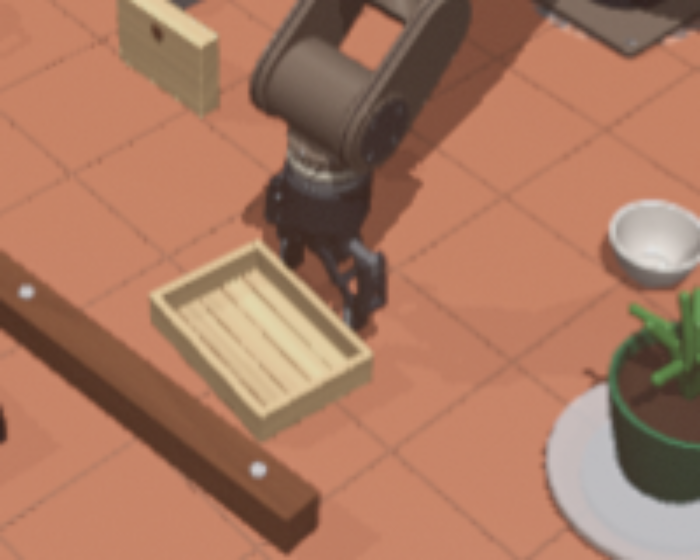

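The tray is flat and turning as planned: the left gap is about 30 mm and the right about 62 mm. I'll continue on the same arc.

Request:
play_rows(
  commands=[
    [0.1,0.03,0,0,0,-0.2,1],
    [0.1,0.03,0,0,0,-0.2,1],
    [0.1,0.03,0,0,0,-0.2,1],
    [0.1,0.03,0,0,0,-0.2,1],
    [0.1,0.03,0,0,0,-0.2,1],
    [0.1,0.03,0,0,0,-0.2,1],
    [0.1,0.03,0,0,0,-0.25,1],
  ],
)

```text
time: 9.4
tcp_pos: [0.626, 0.1362, 0.0095]
orientation: [3.141, -0.0, 0.058]
force: [-2.4, 0.1, 0.8]
finger_gap: 0.0855
grip_force: 1.4
```

```bash
python3 lie.py; python3 to.py .62 .184 .01 .0965
```

```text
scene 0.59 1894.0
top 0.6 1053.0
['scene', 'top'] [0.6387 0.1375 0.0583] 0.761 lead right/left gap [-0.0104 -0.0039] y [0.07   0.2399]
['scene'] [0.6329 0.1375 0.0499] 0.144 lead right/left gap [-0.017 -0.009] y [0.0695 0.2394]
['top'] [0.6424 0.1373 0.0606] 0.596 lead right/left gap [-0.0066 -0.0005] y [0.0697 0.2396]
t 9.6 pos [0.6269 0.1364 0.0103] rpy [-3.142e+00 -3.000e-03  5.600e-02] F [-0.9 -0.8 -0.6]
units dx,dy,dz [-0.08 -0.96  0.01] az -0.38
```

Request:
play_rows(
  commands=[
    [0.05,0.015,0,0,0,-0.1,1],
    [0.05,0.015,0,0,0,-0.1,1],
    [0.05,0.01,0,0,0,-0.1,1],
  ],
)

```text
time: 9.9
tcp_pos: [0.6321, 0.1349, 0.0101]
orientation: [3.141, 0.003, 0.089]
force: [-5.5, -0.8, 3.8]
finger_gap: 0.0855
grip_force: 2.9
```

Request:
play_rows(
  commands=[
    [0.04,0.01,0,0,0,-0.08,1],
  ],
)

```text
time: 10.0
tcp_pos: [0.6342, 0.1346, 0.0101]
orientation: [3.141, 0.003, 0.097]
force: [-4.9, -0.3, 4.9]
finger_gap: 0.0851
grip_force: 2.9
```

Request:
play_rows(
  commands=[
    [0.03,0,0,0,0,0,1],
  ],
)

```text
time: 10.1
tcp_pos: [0.635, 0.1346, 0.0101]
orientation: [3.141, 0.005, 0.097]
force: [-11.0, -1.6, 7.8]
finger_gap: 0.0854
grip_force: 5.3
```

The force is rising right where the batten should be. I'll press slightly more to square the tray up.

Request:
play_rows(
  commands=[
    [0.02,0,0,0,0,0,1],
  ],
)

```text
time: 10.2
tcp_pos: [0.6349, 0.1346, 0.0101]
orientation: [3.141, 0.009, 0.097]
force: [-12.6, -2.9, 10.3]
finger_gap: 0.0857
grip_force: 6.4
```

Request:
play_rows(
  commands=[
    [0.01,0,0,0,0,0,1],
  ],
)

```text
time: 10.3
tcp_pos: [0.6349, 0.1347, 0.0101]
orientation: [3.141, 0.01, 0.098]
force: [-13.6, -1.8, 9.8]
finger_gap: 0.0855
grip_force: 6.6
```

```bash
python3 to.py .62 .184 .01 .0965;  python3 -c "
from h import *
a=imaging.grab_frame('scene')[180:320,220:400]; cv2.imwrite('pics/d.png',cv2.resize(a,None,fx=4,fy=4))"; python3 to.py .62 .184 .01 .0965
```

```text
t 10.3 pos [0.6349 0.1347 0.0101] rpy [3.141 0.01  0.098] F [-13.6  -1.8   9.8]
units dx,dy,dz [-0.2  -1.01  0.  ] az 0.01
t 10.35 pos [0.6349 0.1347 0.0101] rpy [3.141 0.01  0.098] F [-12.7  -3.1   9.7]
units dx,dy,dz [-0.2  -1.01  0.  ] az 0.01
```

View pics/d.png

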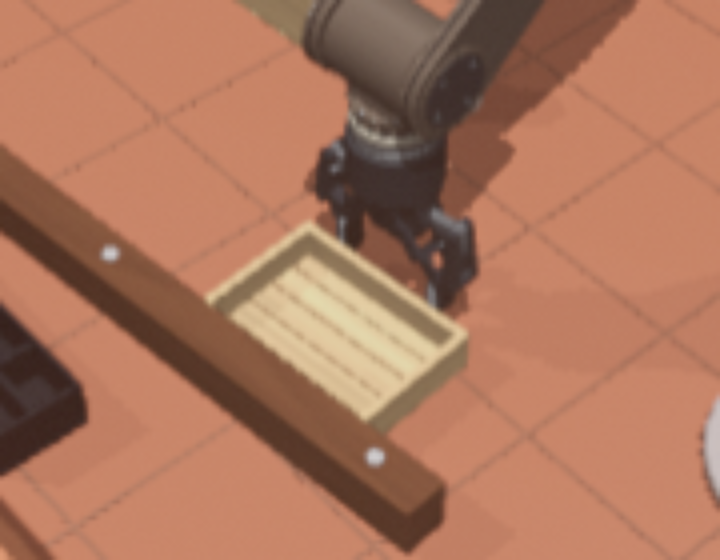

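The picture shows the tray's far side tight behind the batten, with its right end at about (210,298) and its left end at about (375,420). I'll hold for a moment, then back off straight and rise.

Request:
play_rows(
  commands=[
    [0,0,0,0,0,0,1],
    [0,0,0,0,0,0,1],
    [0,0,0,0,0,0,1],
    [-0.05,0,0,0,0,0,1],
    [-0.1,0,0,0,0,0,1],
    [-0.3,0,0,0,0,0,1],
    [-0.4,0,0,0,0,0,1],
    [-0.4,0,0,0,0,0,1],
  ],
)

```text
time: 11.15
tcp_pos: [0.5762, 0.129, 0.0101]
orientation: [3.142, -0.003, 0.097]
force: [-0.4, -0.6, -0.5]
finger_gap: 0.085
grip_force: 0.0
```

Request:
play_rows(
  commands=[
    [0,0,-0.6,0,0,0,1],
    [0,0,-0.8,0,0,0,1],
    [0,0,-0.8,0,0,0,1],
    [0,0,-0.8,0,0,0,1],
    [0,0,-0.8,0,0,0,1],
    [0,0.7,0,0,0,0,1],
    [0,0.8,0,0,0,0,1],
    [0,0.8,0,0,0,0,1],
  ],
)

```text
time: 11.95
tcp_pos: [0.5877, 0.0136, 0.201]
orientation: [3.141, -0.004, 0.098]
force: [0.3, 0.4, -0.3]
finger_gap: 0.0851
grip_force: 0.0
```

Request:
play_rows(
  commands=[
    [0,0.8,0,0,0,0,1],
    [0,0.8,0,0,0,0,1],
    [0,0.8,0,0,0,0,1],
    [0,0.8,0,0,0,0,1],
    [0,0.8,0,0,0,0,1],
    [0,0.8,0,0,0,0,1],
    [0,0,0,0,0,0,1],
    [0,0,0,0,0,0,1],
  ],
)

```text
time: 12.75
tcp_pos: [0.6102, -0.2252, 0.1997]
orientation: [3.142, -0.001, 0.095]
force: [0.9, 0.5, 0.6]
finger_gap: 0.0852
grip_force: 0.0
```

```bash
python3 lie.py; python3 to.py .62 .184 .01 .0965;  python3 -c "
from h import *
a=imaging.grab_frame('top')[100:200,190:330]; b=imaging.grab_frame('scene')[130:320,180:450]
cv2.imwrite('pics/e.png',np.vstack([cv2.resize(a,(420,300)),cv2.resize(b,(420,296))]))"
```

```text
top 0.7 2603.0
['top'] [0.6458 0.138  0.0921] 0.034 lead right/left gap [-0.0003  0.0004] y [0.0738 0.2438]
['top'] [0.6458 0.138  0.0921] 0.034 lead right/left gap [-0.0003  0.0004] y [0.0738 0.2438]
t 12.95 pos [ 0.6102 -0.223   0.1999] rpy [-3.141 -0.     0.098] F [ 0.3 -0.5 -0.7]
units dx,dy,dz [ 0.99 -8.08  3.8 ] az 0.02
```

View pics/e.png

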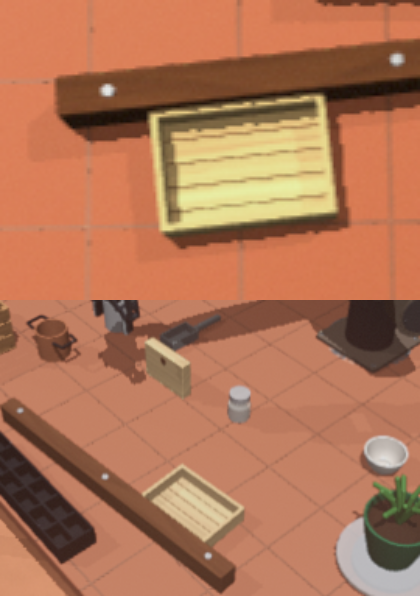

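The tray lies flat with the open side up. Its leading side is flush with the batten, with gaps of about 0.5 mm or less. The board is standing, nothing else has moved, and the arm is clear.

```bash
python3 -c "
from bench import arm
print(arm.sign_off())"
```

```text
the job is handed in; nothing more can be done
None
```

The tray was tipped onto its underside and pushed flush against the batten (measured gaps under 1 mm), the board is still standing, nothing else moved in the final pictures, and the job is handed in; the sign-off returned no verdict.

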